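Pull the service plug, then hold the incubator's sprung lid at the marker

TASK

Make the bench incubator safe by pulling its blue service plug straight up out of the socket, and lay the plug in the grey tray without dropping it. Only then lift the sprung lid by its steel handle until the red pointer on the lid's left edge stands level with the gap of the orange marker on the curved scale, and finish while still holding the lid there, because it falls shut if released. Leave the marker where it is set and do not disturb the other things on the bench.

Things in the scene. Friction and masses are not known exactly. Their poses are not given: they have to be found in the camera images.
- incubator: White bench incubator, fixed, 170 mm deep (x) x 180 mm wide (y), lid top 106 mm high; origin at the centre of its underside, x axis from its front to its back (away from the robot), y to its left, z up. Placed and turned afresh each time. On its left, up to 140 mm from the centre line, a curved scale bar 205 mm high; on its right a grey socket pod 64 x 64 x 60 mm.
- plug_grip (a point): Grip centre of the blue cordless service plug, 18 mm below the top of its 24 x 24 mm square handle, 28 mm above the pod when seated; handle sides parallel to the incubator's axes. Collar, 28 mm square, 23 to 28 mm below the point. A 20 x 14 mm blade ends 56 mm below it; stood in the tray the point is 60 mm above the bench (it may stand or tip over). Weighs about 60 g. z axis to its top.
- socket_mouth (a point): Centre of the socket's mouth in the pod's top, 60 mm above the bench; axes as the incubator's. The plug's blade goes 28 mm into it and is held by sprung balls: pulling it takes a straight upward force that climbs to about 20 N in the first 5 mm, then under 10 N; it is clear once raised 30 mm.
- tray: Shallow open grey tray fixed to the bench, 150 mm (x) x 120 mm (y) outside, 22 mm high, walls and floor about 4 mm; origin at the centre of its underside. It is placed and turned afresh each time.
- lid_handle (a point): Middle of the lid's steel handle bar: round, 12 mm thick, 78 mm free between its posts, parallel to the incubator's y axis, 45 mm in front of the lid's front edge, 96 mm above the bench when shut. Can be pinched from above, fingers closing along the incubator's x axis; the bar can turn in the grip. It moves on an arc of 216 mm radius about lid_hinge.
- lid_hinge (a point): Point on the lid's hinge line (parallel to the incubator's y axis) in the lid's middle, 80 mm behind the incubator's origin and 90 mm above the bench. With the lid shut the handle lies 216 mm in front of it and 6 mm above it.
- lid (a joint): Lid angle in rad: 0 shut, grows as the front edge rises, stop at 1.2. The lid (0.3 kg) is pulled shut by a spring, 0.5 N m when shut plus 1.0 N m per rad: about 3.5 to 6.5 N upward at the handle.
- lid_pointer (a point): The spot the red pointer pin on the lid's left edge points at, just beyond its tip, 150 mm from the hinge line; it turns with the lid.
- marker (a joint): Setting of the orange marker on the scale, in rad: the lid angle at which the pointer stands level with the middle of the marker's gap. Set between 0.35 and 0.62; held by friction, not to be moved.
- marker_gap (a point): Middle of the gap (22 mm high) between the two orange jaws of the marker, 150 mm from the hinge line; lid_pointer meets it when the lid is at the marked angle.
- cuvette_box: White paper carton, 62 x 62 x 42 mm, at the left; a bystander to leave alone; origin at the centre of its underside.
- petri_dish_0: Closed petri dish, 60 mm across, 15 mm high, at the right; a bystander to leave alone; origin at the centre of its underside.
- petri_dish_1: Closed petri dish, 60 mm across, 15 mm high, at the right; a bystander to leave alone; origin at the centre of its underside.
- beaker: Glass beaker, 54 mm across, 68 mm high, right of the tray; a bystander to leave alone; origin at the centre of its underside.
- tube_rack: Green rack with micro tubes, 52 x 105 x 52 mm, behind the tray; a bystander to leave alone; origin at the centre of its underside.
Not all that is in view belongs to the job. There is more than one size of the tray; the one meant has the size given above.

How it is judged:
By the outcome, as a careful person would: the job done as asked, in the order asked, and still so for the second after the job is handed in, while the arm keeps its last pose, push and grip.
It also fails if it takes over 53 s, if anything falls off the work surface, if the arm or the gripper's body presses on something with over 40 N, if the wrist force passes 120 N, or if a joint passes its speed limit or range.

ROBOT

A 7-joint arm with a two-finger parallel gripper is mounted at the origin on a cart in front of the work surface, level with it; the furniture and walls round the work are solid. World frame = base frame: x ahead of the robot, y to its left, z up, the work surface at z = 0. Lengths are in m, angles in rad, forces in N, time in s.
With the tool pointing down it reaches from about 0.4 to 0.875 m from the base axis. Payload 19.3 kg.
Tool frame: the origin (TCP) lies midway between the tips of the shut fingers; the grasp point (between the pads) lies 19 mm behind it; z points along the fingers, y is the direction in which the jaws open and shut (so a half turn about z gives the same grasp; the last joint's range is limited). The gripper opens to 85 mm and grips with 20 to 120 N. Pads are 22 mm wide; open, the fingers measure 114 mm over their backs; the gripper's body (76 mm by 85 mm) begins 54 mm behind the grasp point. The pads swing forward as they close: fully open they stand 13 mm farther back than shut.
Start: joints at [1.167, 0.521, -0.036, 1.599, 0.021, 1.021, -0.113], TCP at [0.205, -0.591, 0.201] pointing down, gripper open.
Joint ranges: [-2.91, 2.91], [-0.3, 2.13], [-1.5, 1.42], [0.17, 2.43], [-1.26, 4.41], [0.16, 1.93], [-2.52, 2.52]. Speed limits (rad/s): [1.89, 1.89, 2.39, 2.39, 3.01, 3.01, 3.01].

INTERFACE

Orientations are given as a 3x3 rotation matrix whose columns are the frame's x, y, z axes.
In Python, from station import observe, read_camera, job_done gives the robot as it stands.
- The arm moves only by the shell command python3 -m jog 'ROWS'. ROWS is JSON, a list of rows, each a list of 3 entries, a list of its own where there are three numbers: the shift along the tool's x, y, z in units of 0.6 m (1.0 is 0.6 m), then the turn, a rotation vector about the tool's x, y, z in units of pi/2 rad (1.0 is pi/2 rad), then the opening, from -1 (shut) to 1 (fully open). In form: [[[tx, ty, tz], [wx, wy, wz], jaw], ...]. A call has exactly 10 rows; each row shifts and turns the commanded pose from where the row before left it, along the tool's axes as they then stand; what a row does not reach is not made up. A row lasts 1/8 s, in which the tool goes at most 62.5 mm and 10.7 degrees, less where a joint would pass 70% of its speed; a pose out of reach is approached as far as the arm can. A call with a number of a shift or a turn outside -1 to 1 is refused whole. A call with a gripper value outside its range is refused whole. The fingers move at their own pace and stop on an object; the grip force is fixed at half the most. Time passes only in rows, so rows that do not move let the fingers close, or fill a call up. It gives the time, the measured TCP pose, the force and the opening at its end, in the units of the state.
- observe(): the state, without advancing time (a new reading comes with each control period).
- read_camera(name): name is "scene" or "side" or "wrist"; returns a dict with "img" (420x560x3 uint8, blue, green, red), "K" (3x3 intrinsics, pixels), "position" and "orientation" of the camera in the world. Camera axes: x right, y up, looking along -z (the intrinsics and any distortion apply to the point x, -y, -z); pixel columns grow to the right and rows downward; lengths in m; the calibration is good to about 2 mm. A picture is of the moment at which its call begins. There is no depth.
- job_done(): hands the job in, once; it reports no verdict.
The state is a dict: "time_s": time; "joint_positions": joint angles; "qd": joint speeds; "tau": joint torques, N m; "ee_pos": TCP position; "tool_rot": TCP orientation; "force": force on the tool from outside, world axes, zero at the start; "wrist_torque": the same for the moment, N m; "grip_width": finger opening in m.
Only numpy, scipy, OpenCV 4.12 (cv2) and the standard library are available. Lean on these libraries where they do the work, as an engineer would, in place of code of your own. Each camera call takes 0.05 s, during which the arm holds its last target. There are 200 camera calls.

## Working session

There is one attempt and no reset: what is moved stays moved. The work goes in short steps, Python scripts to look and compute and a shell command to move; the robot and the scene stay as the last step left them, time stands still between calls to the robot, and variables do not carry over. Pictures are saved under pics/ and viewed, about 8 in all and at most 12, crops included, and the job is handed in when it is done.

```bash
ls; mkdir -p pics; python3 - <<'E'
from station import observe, read_camera
import cv2,numpy as np,pickle
s=observe()
print({k:np.round(v,3).tolist() for k,v in s.items()})
d={}
for n in("scene","side"):
    c=read_camera(n);d[n]=c
    print(n,c.keys(),np.round(c["K"],1).tolist(),np.round(c["position"],3),np.round(c["orientation"],3).tolist())
    cv2.imwrite(f"pics/{n}0.png",cv2.resize(c["img"],(800,600),interpolation=cv2.INTER_CUBIC))
pickle.dump(d,open("d0.pkl","wb"))
E
```

```text
pics
{'time_s': 0.0, 'joint_positions': [1.167, 0.522, -0.036, 1.6, 0.021, 1.021, -0.113], 'qd': [0.001, -0.0, -0.002, -0.0, 0.0, -0.001, -0.0], 'tau': [-0.001, -92.71, 1.979, -36.993, 0.018, 0.008, 0.0], 'ee_pos': [0.205, -0.59, 0.2], 'tool_rot': [[0.945, 0.328, -0.0], [0.328, -0.945, 0.001], [-0.0, -0.001, -1.0]], 'force': [1.132, -0.238, 0.072], 'wrist_torque': [-0.004, 0.008, 0.036], 'grip_width': 0.085}
scene dict_keys(['img', 'K', 'position', 'orientation']) [[420.2, 0.0, 284.2], [0.0, 420.2, 206.7], [0.0, 0.0, 1.0]] [ 0.22  -0.812  1.212] [[0.915, 0.329, -0.234], [-0.403, 0.737, -0.542], [-0.006, 0.59, 0.807]]
side dict_keys(['img', 'K', 'position', 'orientation']) [[466.6, 0.0, 277.6], [0.0, 466.6, 207.3], [0.0, 0.0, 1.0]] [-0.901  0.655  1.072] [[-0.44, 0.456, -0.773], [-0.898, -0.229, 0.376], [-0.005, 0.86, 0.51]]
```

View pics/scene0.png

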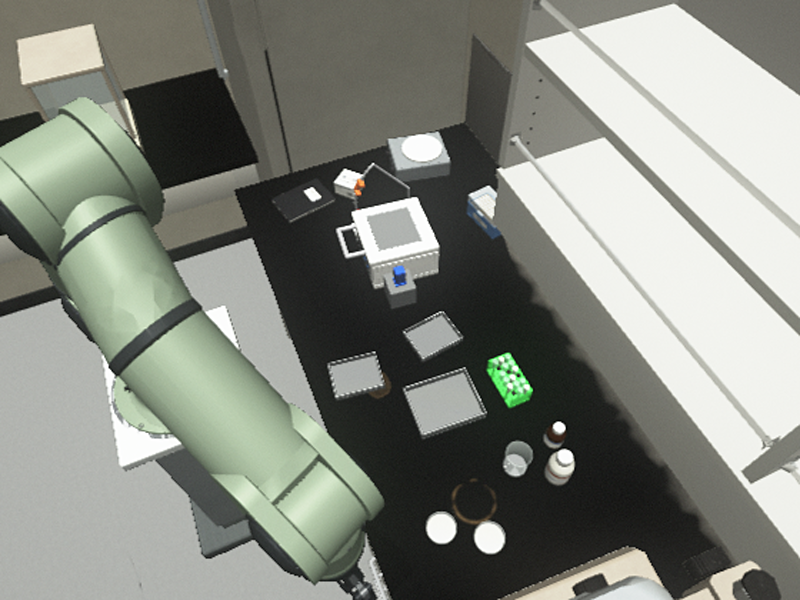

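View pics/side0.png

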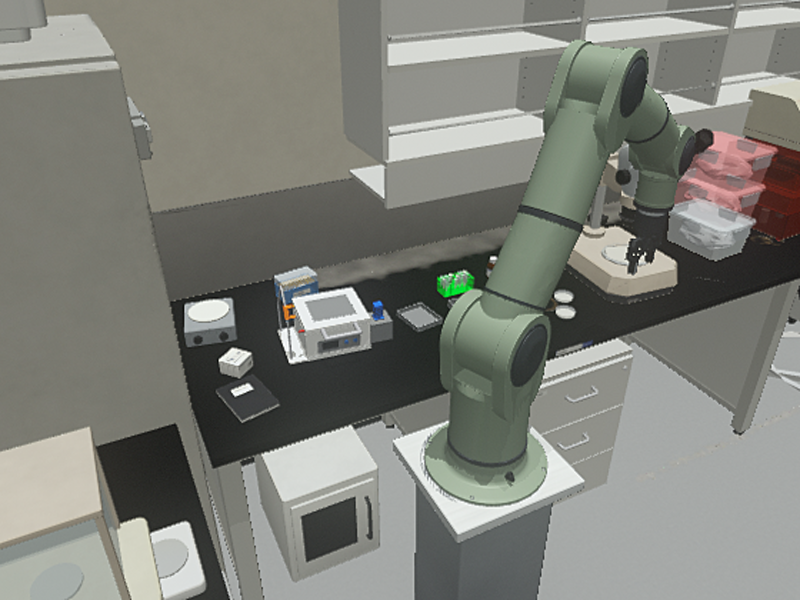

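Scene view: the incubator is at (395,240) and the blue plug at (399,275). There are three grey trays, at (355,375), (433,335) and (445,402), so I need to compare sizes. An enlarged crop will confirm.

```bash
python3 - <<'E'
import cv2,pickle
d=pickle.load(open("d0.pkl","rb"))
i=d["scene"]["img"][110:310,210:360]
cv2.imwrite("pics/crop1.png",cv2.resize(i,None,fx=3,fy=3,interpolation=cv2.INTER_CUBIC))
i=d["side"]["img"][180:255,185:325]
cv2.imwrite("pics/crop2.png",cv2.resize(i,None,fx=5.5,fy=5.5,interpolation=cv2.INTER_CUBIC))
E
```

```text
(no output)
```

View pics/crop1.png

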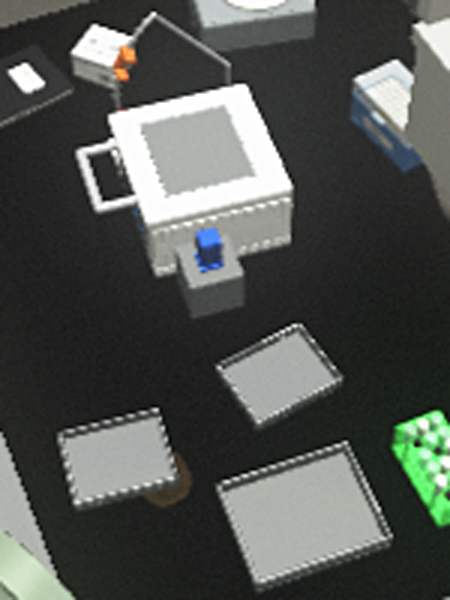

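View pics/crop2.png

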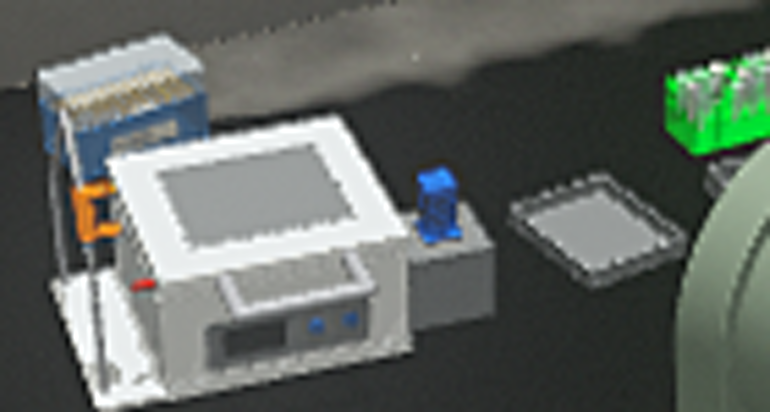

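```bash
cat > h.py <<'E'
import numpy as np
def ray(c,px):
    v=np.linalg.inv(c["K"])@[px[0],px[1],1]; v=np.array([v[0],-v[1],-v[2]])
    return np.array(c["position"]),np.array(c["orientation"])@v
def onz(c,px,z):
    p,v=ray(c,px); return p+v*(z-p[2])/v[2]
def tri(obs):
    A=0;b=0
    for c,px in obs:
        p,v=ray(c,px);v=v/np.linalg.norm(v);P=np.eye(3)-np.outer(v,v);A=A+P;b=b+P@p
    return np.linalg.solve(A,b)
def proj(c,X):
    q=np.array(c["orientation"]).T@(np.array(X)-c["position"]);q=np.array([q[0],-q[1],-q[2]])
    q=np.array(c["K"])@q; return q[:2]/q[2]
E
cat > m.py <<'E'
from h import *
import pickle
d=pickle.load(open("d0.pkl","rb"));S,D=d["scene"],d["side"]
a=lambda x,y:(210+(x+.5)/3-.5,110+(y+.5)/3-.5)
b=lambda x,y:(185+(x+.5)/5.5-.5,180+(y+.5)/5.5-.5)
def quad(n,P,z):
    Q=np.array([onz(S,a(*p),z) for p in P])
    e=np.roll(Q,-1,0)-Q
    print(n,Q.mean(0).round(4),"len",np.linalg.norm(e,axis=1).round(3),"ang",np.degrees(np.arctan2(e[:,1],e[:,0])).round(1))
quad("lid",[(108,115),(247,87),(293,187),(150,222)],.106)
quad("big",[(217,487),(347,443),(390,544),(258,587)],.022)
quad("s1",[(216,370),(299,324),(342,379),(258,425)],.022)
quad("s2",[(60,432),(158,409),(177,480),(77,505)],.022)
print("bar",onz(S,a(80,150),.096),onz(S,a(96,210),.096))
print("plug top",onz(S,a(209,234),.106), tri([(S,a(209,234)),(D,b(438,177))]))
print("gap",tri([(S,a(122,64)),(D,b(101,212))]))
print("lid tri fl",tri([(S,a(108,115)),(D,b(165,277))]),"bl",tri([(S,a(247,87)),(D,b(108,158))]),"br",tri([(S,a(293,187)),(D,b(337,118))]),"fr",tri([(S,a(150,222)),(D,b(410,236))]))
E
python3 m.py
```

```text
lid [0.598  0.1299 0.106 ] len [0.175 0.171 0.172 0.177] ang [ -8.3 -96.3 173.7  84.9]
big [ 0.5256 -0.3083  0.022 ] len [0.149 0.123 0.143 0.119] ang [ -3.3 -96.3 175.   86.6]
s1 [ 0.5758 -0.1432  0.022 ] len [0.114 0.087 0.111 0.084] ang [   9.4  -82.6 -172.    99.1]
s2 [ 0.3747 -0.1669  0.022 ] len [0.109 0.09  0.107 0.09 ] ang [ -8.6 -99.1 171.7  81.8]
bar [0.47154157 0.19803696 0.096     ] [0.45649539 0.10262138 0.096     ]
plug top [0.55826315 0.00963806 0.106     ] [0.55642108 0.00655334 0.10831303]
gap [0.55257825 0.25870126 0.1505358 ]
lid tri fl [0.51938069 0.22751785 0.10753573] bl [0.69608954 0.20885995 0.10184857] br [0.67529841 0.03547342 0.10338929] fr [0.50330214 0.05363591 0.10202721]
```

Size check: the tray at crop (303,515) measures 149x121 mm, so it is the one meant. The other two, at (279,375) and (118,457), are about 112x86 mm. The incubator yaw is about -6.3°, and the plug is near (0.557, 0.008). Setting out now.

```bash
cat >> h.py <<'E'
def go(pos,yaw=None,s=None):
    """remaining shift (tool axes as they stand, units 0.6 m) and yaw turn (units pi/2 about tool z)"""
    from station import observe
    s=s or observe();R=np.array(s["tool_rot"]);d=R.T@(np.array(pos)-s["ee_pos"])/.6
    cur=np.degrees(np.arctan2(R[1,0],R[0,0]))
    print("shift",d.round(4),"yaw now",cur.round(2),"wz",None if yaw is None else round(-(yaw-cur)/90,4),"tilt",R[:,2].round(4),"t",s["time_s"],"f",np.round(s["force"],1),"w",round(float(s["grip_width"]),4),"pos",np.round(s["ee_pos"],4),"q",np.round(s["joint_positions"],2))
E
python3 -m jog '[[[0.048,-0.036,0],[0,0,-0.072],1],[[0.052,-0.031,0],[0,0,-0.072],1],[[0.055,-0.025,0],[0,0,-0.072],1],[[0.057,-0.018,0],[0,0,-0.072],1],[[0.059,-0.012,0],[0,0,-0.072],1],[[0.06,-0.005,0],[0,0,-0.072],1],[[0.06,0.002,0],[0,0,-0.072],1],[[0.059,0.008,0],[0,0,-0.072],1],[[0.058,0.015,0],[0,0,-0.072],1],[[0.056,0.021,0],[0,0,-0.072],1]]'
python3 -c "
from h import *
go([.557,.008,.2],83.7)"
```

```text
time_s: 1.35
ee_pos: [0.4048, -0.2889, 0.201]
tool_rot: [[0.1, 0.995, -0.0], [0.995, -0.1, -0.0], [-0.0, -0.0, -1.0]]
force: [0.2, -0.3, -0.6]
grip_width: 0.0854
shift [0.5178 0.2027 0.0016] yaw now 84.23 wz 0.0059 tilt [-0. -0. -1.] t 1.35 f [ 0.2 -0.3 -0.6] w 0.0854 pos [ 0.4048 -0.2889  0.201 ] q [ 0.82  0.34 -0.41  1.91  0.17  0.92  0.24]
```

```bash
python3 -m jog '[[[0.05,0.02,0],[0,0,0],1],[[0.06,0.023,0],[0,0,0],1],[[0.06,0.023,0],[0,0,0],1],[[0.06,0.023,0],[0,0,0],1],[[0.06,0.023,0],[0,0,0],1],[[0.06,0.023,0],[0,0,0],1],[[0.06,0.023,0],[0,0,0],1],[[0.06,0.023,0],[0,0,0],1],[[0.048,0.022,0],[0,0,0.006],1],[[0,0,0],[0,0,0],1]]'
python3 - <<'E'
from h import *
import cv2,pickle
from station import read_camera
go([.557,.008,.2],83.7)
c=read_camera("wrist");pickle.dump(c,open("w1.pkl","wb"))
cv2.imwrite("pics/w1.png",cv2.resize(c["img"],(800,600),interpolation=cv2.INTER_CUBIC))
print(np.round(c["position"],3),proj(c,[.557,.008,.106])/.7)
E
```

```text
time_s: 2.6
ee_pos: [0.5585, 0.0088, 0.2007]
tool_rot: [[0.111, 0.994, -0.0], [0.994, -0.111, 0.001], [0.001, -0.0, -1.0]]
force: [-0.2, -0.2, 0.2]
grip_width: 0.0856
shift [-0.0015 -0.0023  0.0012] yaw now 83.65 wz -0.0005 tilt [-1.0e-04  1.2e-03 -1.0e+00] t 2.6 f [-0.2 -0.2  0.2] w 0.0856 pos [0.5585 0.0088 0.2007] q [ 0.24  0.45 -0.49  1.76  0.25  0.99 -0.46]
[0.567 0.087 0.374] [404.57171876 292.28212643]
```

View pics/w1.png

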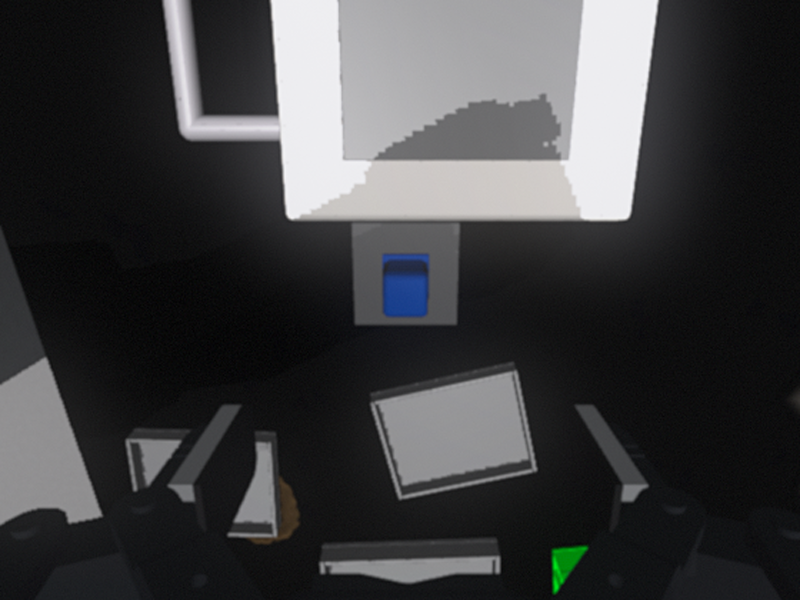

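The wrist view shows the pod square to the image, so the yaw is right. The plug's top face is centred at (406,296), the pod's top at (406,273), and the lid handle's corner is at upper left.

```bash
python3 - <<'E'
from h import *
import pickle
c=pickle.load(open("w1.pkl","rb"))
f=lambda x,y,z:onz(c,((x+.5)*.7-.5,(y+.5)*.7-.5),z).round(4)
p=f(406,296,.106);print(p,f(385,276,.106),f(427,316,.106),f(406,273,.06))
print("lid corners",f(286,219,.106),f(634,219,.106),"bar",f(172,0,.096),f(188,130,.096))
go([p[0],p[1],.071],83.7)
E
```

```text
[0.5574 0.006  0.106 ] [0.5477 0.0181 0.106 ] [ 0.5674 -0.0064  0.106 ] [0.5574 0.0067 0.06  ]
lid corners [0.5016 0.0533 0.106 ] [0.6768 0.0336 0.106 ] bar [0.465  0.1583 0.096 ] [0.4587 0.1012 0.096 ]
shift [-0.0019 -0.0006  0.2161] yaw now 83.56 wz -0.0016 tilt [-6.e-04  3.e-04 -1.e+00] t 2.65 f [-0.5 -1.4  0. ] w 0.0857 pos [0.558  0.007  0.2007] q [ 0.24  0.45 -0.49  1.76  0.25  0.99 -0.46]
```

```bash
python3 -m jog '[[[-0.002,-0.001,0.04],[0,0,0],1],[[0,0,0.06],[0,0,0],1],[[0,0,0.06],[0,0,0],1],[[0,0,0.036],[0,0,0],1],[[0,0,0.02],[0,0,0],1],[[0,0,0],[0,0,0],1],[[0,0,0],[0,0,0],-1],[[0,0,0],[0,0,0],-1],[[0,0,0],[0,0,0],-1],[[0,0,0],[0,0,0],-1]]'
python3 -c "
from h import *
go([.5574,.0063,.071],83.7)"
```

```text
time_s: 3.9
ee_pos: [0.5576, 0.0046, 0.072]
tool_rot: [[0.115, 0.993, 0.001], [0.993, -0.115, -0.0], [-0.0, 0.001, -1.0]]
force: [-1.9, -0.1, 8.6]
grip_width: 0.0217
shift [ 0.0027 -0.0006  0.0016] yaw now 83.38 wz -0.0036 tilt [ 5.e-04 -1.e-04 -1.e+00] t 3.9 f [-1.9 -0.1  8.6] w 0.0217 pos [0.5576 0.0046 0.072 ] q [ 0.19  0.62 -0.42  1.87  0.36  0.73 -0.55]
```

```bash
python3 -m jog '[[[0,0,0],[0,0,0],-1],[[0,0,0],[0,0,0],-1],[[0,0,-0.005],[0,0,0],-1],[[0,0,-0.005],[0,0,0],-1],[[0,0,-0.01],[0,0,0],-1],[[0,0,-0.01],[0,0,0],-1],[[0,0,-0.015],[0,0,0],-1],[[0,0,-0.02],[0,0,0],-1],[[0,0,-0.02],[0,0,0],-1],[[0,0,0],[0,0,0],-1]]'
python3 - <<'E'
from h import *
import cv2
from station import read_camera
go([.5574,.0063,.25])
i=np.hstack([cv2.resize(read_camera("wrist")["img"],(400,300)),cv2.resize(read_camera("side")["img"][160:265,210:350],(400,300),interpolation=cv2.INTER_CUBIC)])
cv2.imwrite("pics/w2.png",i)
E
```

```text
time_s: 5.15
ee_pos: [0.558, 0.0046, 0.1236]
tool_rot: [[0.115, 0.993, 0.002], [0.993, -0.115, -0.0], [0.0, 0.002, -1.0]]
force: [-0.8, -0.3, -1.0]
grip_width: 0.021
shift [ 0.0027 -0.0009 -0.2107] yaw now 83.37 wz None tilt [ 0.0019 -0.     -1.    ] t 5.15 f [-0.8 -0.3 -1. ] w 0.021 pos [0.558  0.0046 0.1236] q [ 0.21  0.54 -0.46  1.84  0.31  0.83 -0.51]
```

View pics/w2.png

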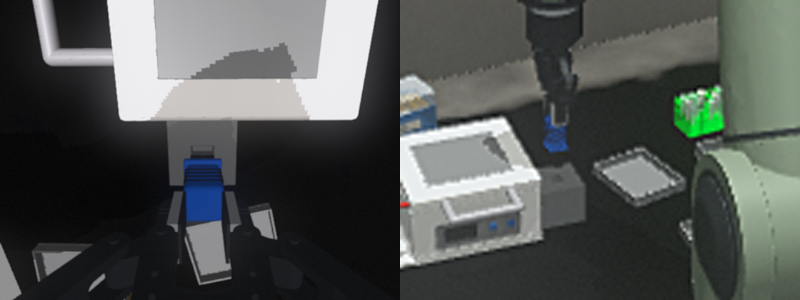

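The plug is held and clear of the socket: the socket mouth is visible behind it at (203,150), and the side view shows the blade above the pod. Carrying it to the large tray.

```bash
python3 -m jog '[[[-0.03,0,-0.02],[0,0,0],-1],[[-0.05,0,-0.02],[0,0,0],-1],[[-0.06,0.001,0],[0,0,0],-1],[[-0.06,0.001,0],[0,0,0],-1],[[-0.06,0.001,0],[0,0,0],-1],[[-0.06,0.001,0],[0,0,0],-1],[[-0.06,0.001,0],[0,0,0],-1],[[-0.06,0.001,0],[0,0,0],-1],[[-0.05,0,0],[0,0,0],-1],[[-0.034,0,0],[0,0,0],-1]]'
python3 -m jog '[[[0,0,0],[0,0,0],-1],[[0,0,0.02],[0,0,0],-1],[[0,0,0.03],[0,0,0],-1],[[0,0,0.03],[0,0,0],-1],[[0,0,0.03],[0,0,0],-1],[[0,0,0.02],[0,0,0],-1],[[0,0,0.01],[0,0,0],-1],[[0,0,0.01],[0,0,0],-1],[[0,0,0],[0,0,0],-1],[[0,0,0],[0,0,0],-1]]'
python3 - <<'E'
from h import *
import cv2
from station import read_camera
go([.5256,-.308,.044],83.7)
i=np.hstack([cv2.resize(read_camera("wrist")["img"],(400,300)),cv2.resize(read_camera("scene")["img"][210:330,240:400],(400,300),interpolation=cv2.INTER_CUBIC)])
cv2.imwrite("pics/w3.png",i)
E
```

```text
time_s: 6.5
ee_pos: [0.5241, -0.3094, 0.1458]
tool_rot: [[0.116, 0.993, -0.001], [0.993, -0.116, 0.0], [0.0, -0.001, -1.0]]
force: [0.6, -0.0, -0.6]
grip_width: 0.0209
time_s: 7.75
ee_pos: [0.525, -0.3082, 0.0568]
tool_rot: [[0.115, 0.993, 0.001], [0.993, -0.115, -0.0], [-0.0, 0.001, -1.0]]
force: [-0.4, -0.6, -1.0]
grip_width: 0.0209
shift [0.0005 0.001  0.0213] yaw now 83.38 wz -0.0035 tilt [ 6.e-04 -3.e-04 -1.e+00] t 7.75 f [-0.4 -0.6 -1. ] w 0.0209 pos [ 0.525  -0.3082  0.0568] q [ 0.69  0.7  -0.38  1.74  0.35  0.77  0.02]
```

View pics/w3.png

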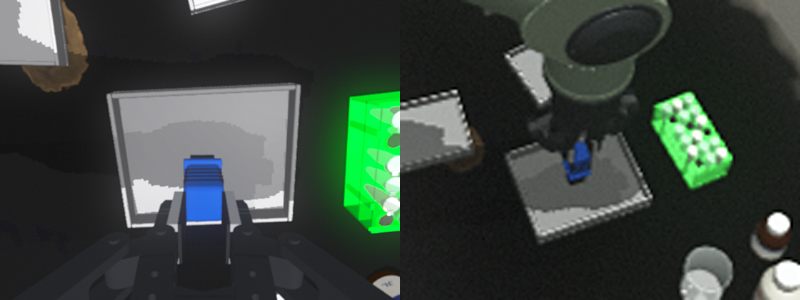

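The plug is over the tray's middle. Lowering gently.

```bash
python3 -m jog '[[[0,0.001,0.006],[0,0,0],-1],[[0,0,0.006],[0,0,0],-1],[[0,0,0.003],[0,0,0],-1],[[0,0,0.002],[0,0,0],-1],[[0,0,0.002],[0,0,0],-1],[[0,0,0],[0,0,0],-1],[[0,0,0],[0,0,0],-1],[[0,0,0],[0,0,0],-1],[[0,0,0],[0,0,0],-1],[[0,0,0],[0,0,0],-1]]'
python3 -c "
from h import *
go([.5256,-.308,.044],83.7)"
```

```text
time_s: 9.1
ee_pos: [0.5253, -0.3082, 0.045]
tool_rot: [[0.115, 0.993, 0.0], [0.993, -0.115, 0.0], [0.0, 0.0, -1.0]]
force: [-0.5, -0.7, -0.1]
grip_width: 0.0208
shift [0.0003 0.0004 0.0017] yaw now 83.39 wz -0.0035 tilt [ 0.  0. -1.] t 9.1 f [-0.5 -0.7 -0.1] w 0.0208 pos [ 0.5253 -0.3082  0.045 ] q [ 0.69  0.72 -0.37  1.74  0.36  0.75  0.02]
```

```bash
python3 -m jog '[[[0,0,0.001],[0,0,0],-1],[[0,0,0],[0,0,0],-1],[[0,0,0.001],[0,0,0],-1],[[0,0,0],[0,0,0],-1],[[0,0,0.001],[0,0,0],-1],[[0,0,0],[0,0,0],-1],[[0,0,0],[0,0,0],-1],[[0,0,0],[0,0,0],-1],[[0,0,0],[0,0,0],-1],[[0,0,0],[0,0,0],-1]]'
python3 -c "
from h import *
go([.5256,-.308,.044],83.7)"
```

```text
time_s: 10.35
ee_pos: [0.5257, -0.3085, 0.0439]
tool_rot: [[0.115, 0.993, 0.001], [0.993, -0.115, -0.001], [-0.001, 0.001, -1.0]]
force: [-2.7, 0.1, 12.3]
grip_width: 0.0213
shift [ 0.0008 -0.0002 -0.0001] yaw now 83.37 wz -0.0036 tilt [ 8.e-04 -7.e-04 -1.e+00] t 10.35 f [-2.7  0.1 12.3] w 0.0213 pos [ 0.5257 -0.3085  0.0439] q [ 0.69  0.72 -0.37  1.74  0.36  0.75  0.01]
```

Contact at 12 N. Easing off, opening, then rising straight up.

```bash
python3 -m jog '[[[0,0,-0.001],[0,0,0],-1],[[0,0,0],[0,0,0],-1],[[0,0,0],[0,0,0],-0.35],[[0,0,0],[0,0,0],-0.2],[[0,0,0],[0,0,0],0],[[0,0,0],[0,0,0],0.5],[[0,0,-0.01],[0,0,0],0.6],[[0,0,-0.03],[0,0,0],0.6],[[0,0,-0.05],[0,0,0],0.6],[[0,0,-0.06],[0,0,0],0.6]]'
python3 -m jog '[[[0.02,0,-0.05],[0,0,0],0.6],[[0.04,0,-0.05],[0,0,0],0.6],[[0.05,0,-0.03],[0,0,0],0.6],[[0.05,0,0],[0,0,0],0.6],[[0.05,0,0],[0,0,0],0.6],[[0.05,0,0],[0,0,0],0.6],[[0.05,0,0],[0,0,0],0.6],[[0.04,0,0],[0,0,0],0.6],[[0.02,0,0],[0,0,0],0.6],[[0,0,0],[0,0,0],0.6]]'
python3 - <<'E'
from h import *
import cv2
from station import read_camera
go([.464,.146,.25],83.6)
i=np.hstack([cv2.resize(read_camera("wrist")["img"],(400,300)),cv2.resize(read_camera("scene")["img"][210:330,240:400],(400,300),interpolation=cv2.INTER_CUBIC)])
cv2.imwrite("pics/w4.png",i)
E
```

```text
time_s: 11.6
ee_pos: [0.5253, -0.3081, 0.1357]
tool_rot: [[0.115, 0.993, 0.0], [0.993, -0.115, 0.0], [0.0, 0.0, -1.0]]
force: [-0.1, 0.4, 0.6]
grip_width: 0.0681
time_s: 12.85
ee_pos: [0.551, -0.0874, 0.2124]
tool_rot: [[0.114, 0.993, 0.001], [0.993, -0.114, -0.0], [-0.0, 0.001, -1.0]]
force: [0.2, -1.4, -0.2]
grip_width: 0.0682
shift [ 0.3699 -0.1886 -0.0628] yaw now 83.43 wz -0.0019 tilt [ 7.e-04 -2.e-04 -1.e+00] t 12.85 f [ 0.2 -1.4 -0.2] w 0.0682 pos [ 0.551  -0.0874  0.2124] q [ 0.42  0.44 -0.5   1.75  0.24  1.02 -0.29]
```

View pics/w4.png

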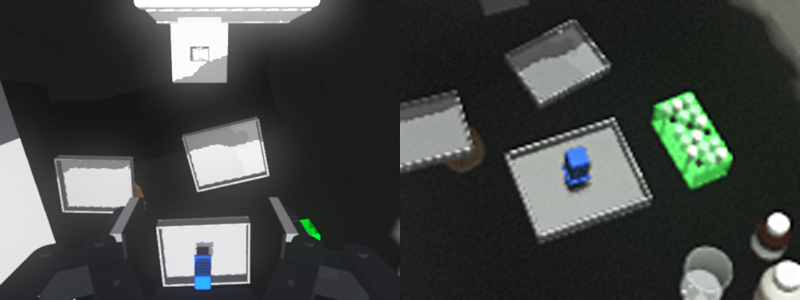

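The plug stands upright mid-tray (scene crop (578,165), wrist (203,270)). Now going above the handle.

```bash
python3 -m jog '[[[0.02,-0.01,-0.02],[0,0,-0.002],0.6],[[0.04,-0.02,-0.02],[0,0,0],0.3],[[0.05,-0.025,0],[0,0,0],0],[[0.05,-0.025,0],[0,0,0],-0.15],[[0.05,-0.025,0],[0,0,0],-0.15],[[0.05,-0.025,0],[0,0,0],-0.15],[[0.05,-0.025,0],[0,0,0],-0.15],[[0.04,-0.02,0],[0,0,0],-0.15],[[0.02,-0.013,0],[0,0,0],-0.15],[[0,0,0],[0,0,0],-0.15]]'
python3 - <<'E'
from h import *
import cv2,pickle
from station import read_camera
go([.464,.146,.25],83.6)
c=read_camera("wrist");pickle.dump(c,open("w5.pkl","wb"))
cv2.imwrite("pics/w5.png",cv2.resize(c["img"],(800,600),interpolation=cv2.INTER_CUBIC))
print(proj(c,[.464,.147,.096])/.7)
E
```

```text
time_s: 14.2
ee_pos: [0.4635, 0.1459, 0.2362]
tool_rot: [[0.111, 0.994, 0.0], [0.994, -0.111, -0.0], [-0.0, 0.0, -1.0]]
force: [1.4, 0.9, -0.1]
grip_width: 0.0363
shift [ 0.0003  0.0008 -0.023 ] yaw now 83.62 wz 0.0003 tilt [ 4.e-04 -1.e-04 -1.e+00] t 14.2 f [ 1.4  0.9 -0.1] w 0.0363 pos [0.4635 0.1459 0.2362] q [ 0.07  0.31 -0.62  1.89  0.21  1.01 -0.75]
[407.56762645 267.50681873]
```

View pics/w5.png

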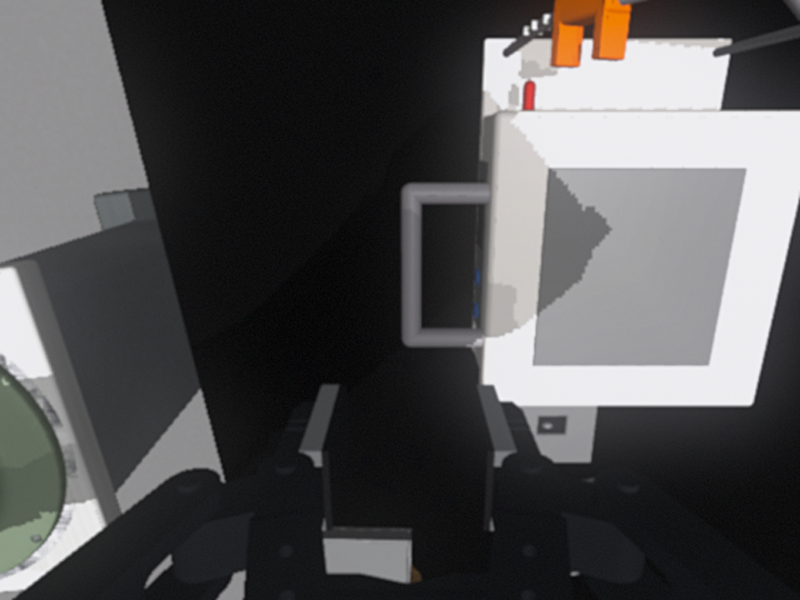

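Wrist view: the handle bar's middle is at (411,265), the red pointer at (530,82), and the orange jaws at (568,45) and (612,30).

```bash
python3 - <<'E'
from h import *
import pickle
c=pickle.load(open("w5.pkl","rb"))
f=lambda x,y,z:onz(c,((x+.5)*.7-.5,(y+.5)*.7-.5),z).round(4)
p=f(411.5,265,.096);print(p,f(485,219,.106),f(490,380,.106))
go([p[0],p[1],.078],83.6)
E
```

```text
[0.4664 0.1484 0.096 ] [0.5115 0.173  0.106 ] [0.5078 0.071  0.106 ]
shift [0.0061 0.0035 0.2634] yaw now 83.56 wz -0.0005 tilt [ 3.e-04 -4.e-04 -1.e+00] t 14.25 f [ 0.1 -0.4  0.3] w 0.0362 pos [0.4639 0.1451 0.236 ] q [ 0.07  0.31 -0.62  1.89  0.21  1.01 -0.75]
```

```bash
python3 -m jog '[[[0.005,0.003,0.03],[0,0,0],-0.15],[[0,0,0.06],[0,0,0],-0.15],[[0,0,0.06],[0,0,0],-0.15],[[0,0,0.05],[0,0,0],-0.15],[[0,0,0.04],[0,0,0],-0.15],[[0,0,0.023],[0,0,0],-0.15],[[0,0,0],[0,0,0],-1],[[0,0,0],[0,0,0],-1],[[0,0,0],[0,0,0],-1],[[0,0,0],[0,0,0],-1]]'
python3 - <<'E'
from h import *
import pickle
go([.4664,.1475,.078],83.6)
from m import S,D,a,b
# marker angle from each view: gap on the arc, lateral offset fitted
yaw=np.radians(-6.4);R=np.array([[np.cos(yaw),-np.sin(yaw),0],[np.sin(yaw),np.cos(yaw),0],[0,0,1]])
C=np.array([.4664,.148,0])+R@[.136,0,0];print("C",C)
g=R.T@(tri([(S,a(122,64)),(D,b(101,212))])-C);print("gap in incubator",g,"ang",np.arctan2(g[2]-.09,.08-g[0]),"r",np.hypot(g[2]-.09,.08-g[0]))
E
```

```text
time_s: 15.5
ee_pos: [0.4662, 0.1484, 0.0785]
tool_rot: [[0.112, 0.994, 0.001], [0.994, -0.112, 0.0], [0.0, 0.001, -1.0]]
force: [-0.1, 1.5, 0.4]
grip_width: 0.0005
shift [-0.0014  0.0005  0.0008] yaw now 83.56 wz -0.0005 tilt [ 9.e-04  2.e-04 -1.e+00] t 15.5 f [-0.1  1.5  0.4] w 0.0005 pos [0.4662 0.1484 0.0785] q [-0.04  0.54 -0.51  2.04  0.42  0.67 -0.94]
lid [0.598  0.1299 0.106 ] len [0.175 0.171 0.172 0.177] ang [ -8.3 -96.3 173.7  84.9]
big [ 0.5256 -0.3083  0.022 ] len [0.149 0.123 0.143 0.119] ang [ -3.3 -96.3 175.   86.6]
s1 [ 0.5758 -0.1432  0.022 ] len [0.114 0.087 0.111 0.084] ang [   9.4  -82.6 -172.    99.1]
s2 [ 0.3747 -0.1669  0.022 ] len [0.109 0.09  0.107 0.09 ] ang [ -8.6 -99.1 171.7  81.8]
bar [0.47154157 0.19803696 0.096     ] [0.45649539 0.10262138 0.096     ]
plug top [0.55826315 0.00963806 0.106     ] [0.55642108 0.00655334 0.10831303]
gap [0.55257825 0.25870126 0.1505358 ]
lid tri fl [0.51938069 0.22751785 0.10753573] bl [0.69608954 0.20885995 0.10184857] br [0.67529841 0.03547342 0.10338929] fr [0.50330214 0.05363591 0.10202721]
C [0.60155244 0.13284023 0.        ]
gap in incubator [-0.06269857  0.11961756  0.1505358 ] ang 0.40121107326107086 r 0.15500794813557775
```

The grip width is 0.5 mm, so the bar isn't between the pads. Taking a look.

```bash
python3 - <<'E'
from h import *
import cv2
from station import read_camera
i=np.hstack([cv2.resize(read_camera("wrist")["img"][60:300,150:470],(400,300)),cv2.resize(read_camera("side")["img"][165:270,190:330],(400,300),interpolation=cv2.INTER_CUBIC)])
cv2.imwrite("pics/w6.png",i)
E
```

```text
(no output)
```

View pics/w6.png

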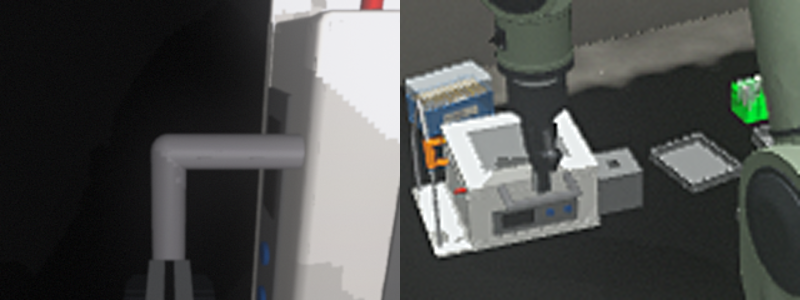

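In the wrist view the fingers stand in line with the bar. A small lift will test whether it's held.

```bash
python3 -m jog '[[[0,0,0],[0,0,0],-1],[[0,0,0],[0,0,0],-1],[[0,0,-0.005],[0,0,0],-1],[[0,0,-0.005],[0,0,0],-1],[[0,0,-0.005],[0,0,0],-1],[[0,0,-0.005],[0,0,0],-1],[[0,0,-0.005],[0,0,0],-1],[[0,0,0],[0,0,0],-1],[[0,0,0],[0,0,0],-1],[[0,0,0],[0,0,0],-1]]'
python3 - <<'E'
from h import *
import cv2
from station import read_camera
go([.4664,.1475,.0785],83.6)
c=read_camera("wrist")["img"]
i=np.hstack([cv2.resize(c[150:390,180:400],(400,436),interpolation=cv2.INTER_CUBIC),cv2.resize(read_camera("side")["img"][165:270,200:296],(400,436),interpolation=cv2.INTER_CUBIC)])
cv2.imwrite("pics/w7.png",i)
E
```

```text
time_s: 16.85
ee_pos: [0.4658, 0.1484, 0.0929]
tool_rot: [[0.112, 0.994, -0.0], [0.994, -0.112, -0.0], [-0.0, -0.0, -1.0]]
force: [0.1, 0.0, 0.5]
grip_width: 0.0002
shift [-0.0014  0.0012  0.024 ] yaw now 83.57 wz -0.0004 tilt [-2.e-04 -0.e+00 -1.e+00] t 16.85 f [0.1 0.  0.5] w 0.0002 pos [0.4658 0.1484 0.0929] q [-0.03  0.51 -0.53  2.03  0.39  0.7  -0.92]
```

View pics/w7.png

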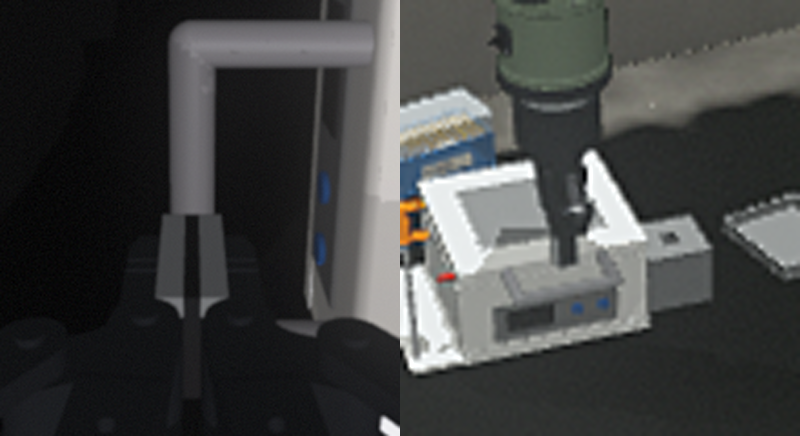

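The fingers closed empty: no load, and the red pointer is unmoved at the shut position. Checking the bar's height by triangulation.

```bash
python3 - <<'E' | tail -8
from h import *
import pickle
from m import S,D,a,b
W=pickle.load(open("w5.pkl","rb"));w=lambda x,y:((x+.5)*.7-.5,(y+.5)*.7-.5)
L=[(S,a(83,150)),(D,b(234,308)),(W,w(411,194))];Rr=[(S,a(99,207)),(D,b(366,288)),(W,w(411,337))]
for n,o in(("L",L),("R",Rr)):
    print(n,tri(o).round(4),"SD",tri(o[:2]).round(4),"SW",tri(o[::2]).round(4),"DW",tri(o[1:]).round(4))
print("tip of closed fingers seen?",)
E
```

```text
s2 [ 0.3747 -0.1669  0.022 ] len [0.109 0.09  0.107 0.09 ] ang [ -8.6 -99.1 171.7  81.8]
bar [0.47154157 0.19803696 0.096     ] [0.45649539 0.10262138 0.096     ]
plug top [0.55826315 0.00963806 0.106     ] [0.55642108 0.00655334 0.10831303]
gap [0.55257825 0.25870126 0.1505358 ]
lid tri fl [0.51938069 0.22751785 0.10753573] bl [0.69608954 0.20885995 0.10184857] br [0.67529841 0.03547342 0.10338929] fr [0.50330214 0.05363591 0.10202721]
L [0.4727 0.1931 0.1003] SD [0.4745 0.1945 0.0988] SW [0.4721 0.1911 0.1023] DW [0.4714 0.1935 0.1013]
R [0.4608 0.1035 0.0975] SD [0.4607 0.1042 0.097 ] SW [0.4608 0.103  0.0989] DW [0.4611 0.1029 0.0966]
tip of closed fingers seen?
```

```bash
python3 - <<'E'
from h import *
import cv2,pickle
from station import read_camera,observe
s=observe();c=read_camera("wrist");pickle.dump(c,open("w8.pkl","wb"))
p=np.array(s["ee_pos"]);R=np.array(s["tool_rot"])
print("K",c["K"][0][0],"cam rel tcp (tool)",(R.T@(c["position"]-p)).round(4),"look",-np.array(c["orientation"])[:,2].round(3))
for k in(0,.019,.04): print(k,proj(c,p-R[:,2]*k).round(1),"edge+x",proj(c,p-R[:,2]*k+R[:,0]*.011).round(1))
for z in(.096,.07):
  for e in((.4727,.1931),(.4664,.148),(.4608,.1035)):print(z,proj(c,[*e,z]).round(1))
# bar width in px at rows
g=cv2.cvtColor(c["img"],6)
for r in(215,240,258):print(r,g[r,255:320].tolist())
E
```

```text
K 370.3926172453006 cam rel tcp (tool) [ 7.900e-02 -1.000e-04 -1.736e-01] look [-0.034 -0.308 -0.951]
0 [285.1 255.6] edge+x [285.1 235.6]
0.019 [285.2 272.8] edge+x [285.1 250.9]
0.04 [285.2 296.4] edge+x [285.2 272.2]
0.096 [288.9 169.5]
0.096 [286.3 258.7]
0.096 [285.3 334.4]
0.07 [288.4 159.9]
0.07 [286.2 239.4]
0.07 [285.2 307.9]
215 [11, 16, 15, 15, 19, 17, 15, 15, 15, 17, 15, 23, 17, 17, 14, 15, 17, 27, 54, 74, 82, 87, 91, 95, 97, 100, 100, 105, 107, 109, 110, 113, 114, 111, 109, 107, 106, 104, 102, 98, 92, 87, 70, 40, 21, 20, 22, 22, 23, 23, 20, 20, 23, 18, 19, 22, 22, 23, 23, 20, 21, 22, 19, 24, 20]
240 [14, 16, 16, 13, 14, 15, 16, 16, 15, 16, 17, 15, 16, 14, 17, 17, 17, 24, 49, 72, 81, 86, 89, 93, 95, 100, 101, 103, 107, 109, 110, 111, 110, 111, 108, 106, 105, 103, 100, 95, 90, 85, 68, 31, 18, 18, 19, 21, 18, 15, 20, 19, 20, 17, 21, 17, 18, 23, 19, 19, 21, 19, 20, 17, 22]
258 [16, 8, 12, 13, 11, 12, 14, 11, 13, 17, 12, 13, 17, 12, 12, 16, 13, 18, 39, 63, 79, 85, 88, 93, 95, 98, 101, 102, 107, 109, 109, 110, 110, 109, 108, 106, 105, 102, 101, 96, 90, 82, 64, 30, 16, 18, 19, 17, 19, 17, 16, 20, 19, 17, 14, 15, 16, 19, 15, 16, 19, 18, 19, 17, 19]
```

The visible fingertips lie about 30 mm behind the reported TCP. That fits both the empty close above the bar and the shallow plug grip. I'll reopen and go about 4 cm deeper; even at the nominal geometry the gripper's body stays clear of the bar and lid.

```bash
python3 -m jog '[[[0,0,0],[0,0,0],-0.1],[[0,0,0],[0,0,0],-0.1],[[0,0,0],[0,0,0],-0.1],[[0,0,0.01],[0,0,0],-0.1],[[0,0,0.015],[0,0,0],-0.1],[[0,0,0.015],[0,0,0],-0.1],[[0,0,0.015],[0,0,0],-0.1],[[0,0,0.013],[0,0,0],-0.1],[[0,0,0],[0,0,0],-0.1],[[0,0,0],[0,0,0],-0.1]]'
```

```text
time_s: 18.25
ee_pos: [0.466, 0.1485, 0.0523]
tool_rot: [[0.112, 0.994, 0.0], [0.994, -0.112, 0.0], [0.0, 0.0, -1.0]]
force: [0.3, 0.4, -0.1]
grip_width: 0.0383
```

```bash
python3 -m jog '[[[0,0,0],[0,0,0],-1],[[0,0,0],[0,0,0],-1],[[0,0,0],[0,0,0],-1],[[0,0,0],[0,0,0],-1],[[0,0,0],[0,0,0],-1],[[0,0,0],[0,0,0],-1],[[0,0,0],[0,0,0],-1],[[0,0,0],[0,0,0],-1],[[0,0,0],[0,0,0],-1],[[0,0,0],[0,0,0],-1]]'
```

```text
time_s: 19.5
ee_pos: [0.4659, 0.1485, 0.0522]
tool_rot: [[0.112, 0.994, 0.0], [0.994, -0.112, 0.0], [0.0, 0.0, -1.0]]
force: [0.5, -0.0, 5.2]
grip_width: 0.0097
```

The bar is held: width 9.7 mm, the same -2 to -3 mm reading offset as on the plug. Lifting along the arc, first to about 0.2 rad.

```bash
python3 -m jog '[[[0,0.0004,-0.007],[0,0,0],-1],[[0,0.0005,-0.007],[0,0,0],-1],[[0,0.0005,-0.007],[0,0,0],-1],[[0,0.0006,-0.007],[0,0,0],-1],[[0,0.0007,-0.007],[0,0,0],-1],[[0,0.001,-0.007],[0,0,0],-1],[[0,0.0012,-0.007],[0,0,0],-1],[[0,0.0013,-0.007],[0,0,0],-1],[[0,0.0014,-0.007],[0,0,0],-1],[[0,0.0016,-0.007],[0,0,0],-1]]'
```

```text
time_s: 20.75
ee_pos: [0.4709, 0.1478, 0.0944]
tool_rot: [[0.112, 0.994, -0.001], [0.994, -0.112, -0.0], [-0.0, -0.001, -1.0]]
force: [-5.9, 3.1, -3.0]
grip_width: 0.0095
```

```bash
python3 -m jog '[[[0,0.0018,-0.007],[0,0,0],-1],[[0,0.0019,-0.007],[0,0,0],-1],[[0,0.002,-0.007],[0,0,0],-1],[[0,0.0021,-0.007],[0,0,0],-1],[[0,0.0022,-0.007],[0,0,0],-1],[[0,0.0025,-0.0067],[0,0,0],-1],[[0,0.0026,-0.0067],[0,0,0],-1],[[0,0.0026,-0.0067],[0,0,0],-1],[[0,0,0],[0,0,0],-1],[[0,0,0],[0,0,0],-1]]'
python3 - <<'E'
from h import *
import cv2,pickle
from station import read_camera
go([.4659,.1485,.0522])
d={n:read_camera(n) for n in("scene","side","wrist")};pickle.dump(d,open("d9.pkl","wb"))
for n,c in d.items():
    h=cv2.cvtColor(c["img"],cv2.COLOR_BGR2HSV)
    for nm,lo,hi in(("red",(0,120,90),(5,255,255)),("orange",(6,150,110),(18,255,255))):
        k,l,st,ce=cv2.connectedComponentsWithStats(cv2.inRange(h,lo,hi))
        print(n,nm,[(st[i].tolist(),ce[i].round(1).tolist()) for i in range(1,k) if st[i][4]>3][:6])
A=cv2.resize(d["side"]["img"][195:250,190:245],(400,400),interpolation=cv2.INTER_CUBIC)
B=cv2.resize(d["scene"]["img"][110:165,230:285],(400,400),interpolation=cv2.INTER_CUBIC)
cv2.imwrite("pics/f1.png",np.hstack([A,B]))
E
```

```text
time_s: 22.0
ee_pos: [0.4805, 0.1467, 0.1272]
tool_rot: [[0.112, 0.994, -0.002], [0.994, -0.112, -0.0], [-0.001, -0.002, -1.0]]
force: [-12.9, 3.7, -0.4]
grip_width: 0.0096
shift [ 0.0004 -0.0243  0.1251] yaw now 83.6 wz None tilt [-2.3e-03 -5.0e-04 -1.0e+00] t 22.0 f [-12.9   3.7  -0.4] w 0.0096 pos [0.4805 0.1467 0.1272] q [ 0.01  0.48 -0.56  1.97  0.35  0.79 -0.86]
scene red []
scene orange [([250, 125, 6, 6, 21], [252.3, 127.9])]
side red [([526, 98, 19, 10, 22], [536.2, 101.1]), ([550, 109, 10, 3, 11], [554.5, 109.8]), ([540, 110, 4, 3, 7], [541.7, 111.1]), ([533, 126, 27, 13, 124], [546.1, 132.9]), ([530, 142, 9, 4, 9], [534.0, 143.7]), ([540, 146, 4, 2, 4], [541.5, 146.5])]
side orange [([198, 213, 8, 11, 46], [200.8, 218.3])]
wrist red [([429, 24, 19, 43, 598], [437.9, 45.2])]
wrist orange [([414, 0, 37, 21, 709], [431.2, 9.6]), ([471, 0, 44, 7, 257], [493.3, 2.5])]
```

```bash
python3 - <<'E' | tail -12
from h import *
import pickle
from scipy.optimize import least_squares
from m import S,D,a,b
W=pickle.load(open("w5.pkl","rb"));w=lambda x,y:((x+.5)*.7-.5,(y+.5)*.7-.5)
N=pickle.load(open("d9.pkl","rb"))
yaw=np.radians(-6.4);R=np.array([[np.cos(yaw),-np.sin(yaw),0],[np.sin(yaw),np.cos(yaw),0],[0,0,1]])
C=np.array([.4664,.148,0])+R@[.136,0,0]
def P(th,y,r=.15): return C+R@[.08-r*np.cos(th),y,.09+r*np.sin(th)]
# pointer tip y from w5 at shut
for yy in(.1,.105,.11,.115,.12): print(yy,"w5 tip",(proj(W,P(0,yy))/.7).round(1),"side",((proj(D,P(0,yy))-[185,180])*5.5).round(0),"| now th.355 wrist",proj(N["wrist"],P(.355,yy)).round(1),"side",proj(N["side"],P(.355,yy)).round(1))
# predicted gap mid for candidate angles
for th in(.36,.40,.44,.48): print(th,"w5",(proj(W,P(th,.115))/.7).round(1),"scene crop",((proj(S,P(th,.115))-[210,110])*3).round(0),"side crop",((proj(D,P(th,.115))-[185,180])*5.5).round(0),"now wrist",proj(N["wrist"],P(th,.115)).round(1))
E
```

```text
plug top [0.55826315 0.00963806 0.106     ] [0.55642108 0.00655334 0.10831303]
gap [0.55257825 0.25870126 0.1505358 ]
lid tri fl [0.51938069 0.22751785 0.10753573] bl [0.69608954 0.20885995 0.10184857] br [0.67529841 0.03547342 0.10338929] fr [0.50330214 0.05363591 0.10202721]
0.1 w5 tip [529.2  89.2] side [136. 283.] | now th.355 wrist [442.   37.1] side [208.1 218.7]
0.105 w5 tip [529.8  79.5] side [129. 285.] | now th.355 wrist [443.7  22.8] side [206.7 218.9]
0.11 w5 tip [530.4  69.8] side [122. 286.] | now th.355 wrist [445.4   8.3] side [205.4 219.2]
0.115 w5 tip [531.1  59.9] side [114. 288.] | now th.355 wrist [447.2  -6.6] side [204.1 219.4]
0.12 w5 tip [531.7  49.9] side [107. 289.] | now th.355 wrist [449.  -21.9] side [202.8 219.6]
0.36 w5 [578.   44.7] scene crop [124.  70.] side crop [105. 216.] now wrist [448.6  -7.1]
0.4 w5 [586.8  42.7] scene crop [126.  67.] side crop [104. 207.] now wrist [461.3 -11.1]
0.44 w5 [596.4  40.7] scene crop [127.  63.] side crop [102. 198.] now wrist [475.5 -15.3]
0.48 w5 [606.9  38.6] scene crop [129.  59.] side crop [101. 190.] now wrist [491.3 -19.8]
```

View pics/f1.png

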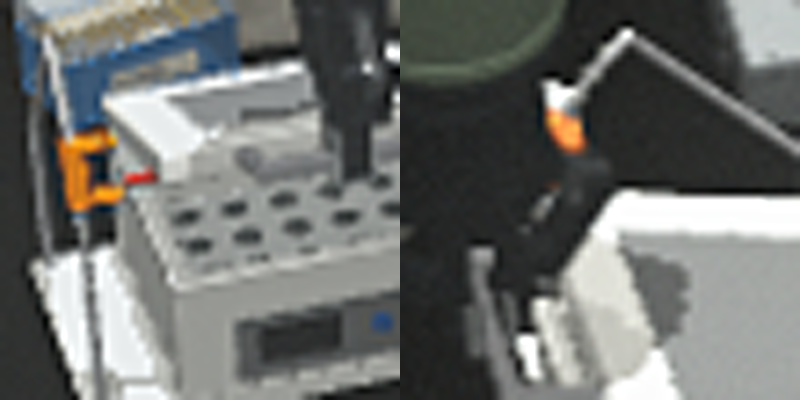

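Side crop: pointer tip at (126,181), upper jaw at (100,142), lower jaw at (105,190). The gap's middle is about 17 px above the pointer, so the lid needs about 0.06 rad more. The wrist view gives 0.066.

```bash
python3 -m jog '[[[0,0.0015,-0.0045],[0,0,0],-1],[[0,0.0015,-0.0045],[0,0,0],-1],[[0,0.0015,-0.0045],[0,0,0],-1],[[0,0.0015,-0.004],[0,0,0],-1],[[0,0.0015,-0.0035],[0,0,0],-1],[[0,0,0],[0,0,0],-1],[[0,0,0],[0,0,0],-1],[[0,0,0],[0,0,0],-1],[[0,0,0],[0,0,0],-1],[[0,0,0],[0,0,0],-1]]'
cat > chk.py <<'E'
from h import *
import cv2,pickle
from station import read_camera
go([.4659,.1485,.0522])
d={n:read_camera(n) for n in("scene","side","wrist")}
h=cv2.cvtColor(d["wrist"]["img"],cv2.COLOR_BGR2HSV)
for nm,lo,hi in(("red",(0,120,90),(5,255,255)),("orange",(6,150,110),(18,255,255))):
    m=cv2.inRange(h,lo,hi)
    k,l,st,ce=cv2.connectedComponentsWithStats(m)
    print("wrist",nm,[(st[i].tolist(),ce[i].round(1).tolist()) for i in range(1,k) if st[i][4]>8])
    for r in(0,2,4,6,8,12,16,20,24,28,32,36):
        x=np.flatnonzero(m[r]);x.size and print("  row",r,[(g[0].item(),g[-1].item()) for g in np.split(x,np.flatnonzero(np.diff(x)>2)+1)])
# side: classify pixels in the marker area
i=d["side"]["img"][208:230,194:222];hh=cv2.cvtColor(i,cv2.COLOR_BGR2HSV)
for r in range(22): print(208+r,"".join("R" if (p[1]>110 and (p[0]<5 or p[0]>172) and p[2]>80) else "O" if (p[1]>110 and 5<=p[0]<25 and p[2]>80) else "." for p in hh[r].astype(int)))
cv2.imwrite("pics/chk.png",d["side"]["img"])
E
python3 chk.py
```

```text
time_s: 23.4
ee_pos: [0.4857, 0.1461, 0.1398]
tool_rot: [[0.112, 0.994, -0.001], [0.994, -0.112, -0.0], [-0.0, -0.001, -1.0]]
force: [-5.5, 3.3, -3.8]
grip_width: 0.0095
shift [ 0.0003 -0.033   0.1461] yaw now 83.58 wz None tilt [-1.3e-03 -2.0e-04 -1.0e+00] t 23.4 f [-5.5  3.3 -3.8] w 0.0095 pos [0.4857 0.1461 0.1398] q [ 0.02  0.47 -0.56  1.94  0.33  0.82 -0.84]
wrist red [([421, 26, 18, 41, 576], [429.5, 46.6])]
  row 28 [(427, 436)]
  row 32 [(424, 438)]
  row 36 [(423, 438)]
wrist orange [([392, 0, 35, 27, 838], [407.9, 12.3]), ([440, 0, 41, 15, 540], [460.2, 6.3])]
  row 0 [(392, 426), (441, 480)]
  row 2 [(392, 425), (441, 480)]
  row 4 [(392, 425), (441, 480)]
  row 6 [(392, 425), (440, 479)]
  row 8 [(392, 424), (441, 479)]
  row 12 [(393, 423), (441, 477)]
  row 16 [(392, 422)]
  row 20 [(392, 422)]
  row 24 [(392, 422)]
208 ............................
209 ............................
210 ............................
211 ............................
212 ............................
213 ......OOOOO.................
214 ....O.OOOOOO................
215 ....OOOOOOO.................
216 ....OOOO......RRR...........
217 ....OOOO.....RR.............
218 ....OOOOO...................
219 .....OOOO...................
220 .....OOOROOOO...............
221 .....OOOOOOOO...............
222 .....OOOOOOOO...............
223 .....OOOO...................
224 ............................
225 ............................
226 ............................
227 ............................
228 ............................
229 ............................
```

Both views put the pointer within about 0.01 rad of the gap's middle: side row 217 against 217.5, wrist column 433 against 432. Holding briefly to confirm it's steady and the plug is still in the tray.

```bash
python3 -m jog '[[[0,0,0],[0,0,0],-1],[[0,0,0],[0,0,0],-1],[[0,0,0],[0,0,0],-1],[[0,0,0],[0,0,0],-1],[[0,0,0],[0,0,0],-1],[[0,0,0],[0,0,0],-1],[[0,0,0],[0,0,0],-1],[[0,0,0],[0,0,0],-1],[[0,0,0],[0,0,0],-1],[[0,0,0],[0,0,0],-1]]'
python3 chk.py | grep -v row
python3 - <<'E'
from h import *
import cv2
from station import read_camera
c=read_camera("scene");h=cv2.cvtColor(c["img"],cv2.COLOR_BGR2HSV)
k,l,st,ce=cv2.connectedComponentsWithStats(cv2.inRange(h,(105,150,60),(130,255,255)))
print([(st[i].tolist(),onz(c,ce[i],.055).round(3).tolist()) for i in range(1,k) if st[i][4]>8])
E
```

```text
time_s: 24.8
ee_pos: [0.4857, 0.1461, 0.1398]
tool_rot: [[0.112, 0.994, -0.001], [0.994, -0.112, -0.0], [-0.0, -0.001, -1.0]]
force: [-5.0, 3.2, -4.8]
grip_width: 0.0096
shift [ 0.0003 -0.033   0.1461] yaw now 83.58 wz None tilt [-1.3e-03 -2.0e-04 -1.0e+00] t 24.8 f [-5.   3.2 -4.8] w 0.0096 pos [0.4857 0.1461 0.1398] q [ 0.02  0.47 -0.56  1.94  0.33  0.82 -0.84]
wrist red [([421, 26, 18, 41, 575], [429.5, 46.5])]
wrist orange [([392, 0, 35, 27, 837], [408.0, 12.3]), ([440, 0, 41, 15, 541], [460.2, 6.3])]
208 ............................
209 ............................
210 ............................
211 ............................
212 ............................
213 ......OOOOO.................
214 ....O.OOOOOO................
215 ....OOOOOOO.................
216 ....OOOO......RRR...........
217 ....OOOO.....RR.............
218 ....OOOOO...................
219 .....OOOO...................
220 .....OOOOOOOO...............
221 .....OOOOOOOO...............
222 .....OOOOOOOO...............
223 .....OOOO...................
224 ............................
225 ............................
226 ............................
227 ............................
228 ............................
229 ............................
[([305, 269, 11, 16, 105], [0.523, -0.306, 0.055])]
```

Everything is steady, and the plug is in the tray at (0.523, -0.306).

```bash
python3 -c "
from station import job_done
print(job_done())"
```

```text
the job is handed in; nothing more can be done
None
```

The job is handed in at about 25 s. The service plug was pulled straight up and set down upright in the 150 x 120 mm tray. The lid was then raised and is still held at the marker.

- **Last checks:** The pointer is within about 0.01 rad of the middle of the marker gap in both the side and wrist views, and it did not move over a 1.25 s hold. The bar is still gripped, with wrist force about 8 N. The marker appears at the same pixels in the side view as before the final raise. The plug is still mid-tray.
- **Failed or disagreed:**
  - The first attempt at the handle closed empty above the bar. The fingertips appear to sit about 30 mm short of the reported TCP, so I went about 26 mm deeper and the second grip held.
  - The same offset means the plug was probably held only by the top few millimetres of its handle, though it did not slip.
  - The lid angle came out at about 0.42 rad from the arm pose and 0.40 from the wrist camera. I set it by the pointer against the gap in the images.
- **Not checked:** I did not re-check the other bench items one by one. I planned the moves to stay clear of them.

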